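Open the test nest and load a housing

ROBOT

A 6-joint arm with a two-finger parallel gripper is mounted at the origin on the work surface. World frame = base frame: x ahead of the robot, y to its left, z up, the work surface at z = 0. Lengths are in mm, angles in rad, forces in N, time in s.
With the tool pointing down it reaches from about 400 to 925 mm from the base axis. Payload 12.5 kg.
Tool frame: the origin (TCP) lies at the very end of the fingers, on their centre line; the grasp point (between the pads) lies 19 mm behind it; z points along the fingers, y is the direction in which the jaws open and shut (so a half turn about z gives the same grasp; the last joint's range is limited). The gripper opens to 95 mm and grips with 3 to 60 N. Pads are 20 mm wide; open, the fingers measure 119 mm over their backs; the gripper's body (75 mm by 180 mm) begins 59 mm behind the grasp point.
Start: joints at [-0.106, 0.491, 1.559, -0, 1.092, -0.106], TCP at [625.017, 0.021, 214.661] pointing down, gripper open.
Joint ranges: [-3.1, 3.1], [-0.84, 2.19], [0.05, 2.79], [-1.13, 4.28], [0.06, 2.93], [-2.69, 2.69]. Speed limits (rad/s): [2.22, 2.22, 2.79, 3.14, 3.14, 3.14].

INTERFACE

Orientations are given as [roll, pitch, yaw] about the fixed x, y, z axes, in that order (R = Rz(yaw) Ry(pitch) Rx(roll)).
In Python, from cell import env gives the robot as it stands.
- The arm moves only by the shell command python3 -m pendant 'ROWS'. ROWS is JSON, a list that holds one entry, the list of rows, each a list of 5 numbers: the opening, from 0 (shut) to 1 (fully open), then the shift along the tool's x, y, z in m, then the turn about the tool's z in rad. A call has exactly 8 rows; each row is the pose to reach, as a shift and turn from the pose commanded when the call began, along the tool's axes at that moment; what a row does not reach only later rows make up. A row lasts 1/10 s, in which the tool goes at most 50 mm and 8.59 degrees, less where a joint would pass 70% of its speed; a pose out of reach is approached as far as the arm can. A call with a gripper value outside its range is refused whole. The fingers move at their own pace and stop on an object; the grip force is fixed at half the most. Time passes only in rows, so rows that repeat a pose let the fingers close, or fill a call up. It gives the time, the measured TCP pose, the force and the opening at its end, in the units of the state.
- env.state(): the state, without advancing time (a new reading comes with each control period).
- env.read_camera(name): name is "scene" or "side" or "wrist"; returns a dict with "image" (384x512x3 uint8, blue, green, red), "range_z" (384x512 float32, mm along the optical axis (not along the pixel's ray), 0 where there is no reading), "fx", "fy", "cx", "cy" (pixels), "rvec" (rotation vector, rad) and "tvec" (3), from world to camera coordinates, as OpenCV has them; the wrist camera has in their place "tool_from_camera" (4x4, takes a point from camera to tool coordinates, whose origin is the TCP and whose axes are the flange's). Camera axes: x right, y down, z forward; pixel columns grow to the right and rows downward; lengths in mm; the calibration is good to about 2 mm. The wrist camera is an equidistant fisheye: a pixel r from the principal point sees the ray r / f radians off the axis. A picture is of the moment at which its call begins: read the wrist's pose just before it.
- env.job_done(): hands the job in, once; it reports no verdict.
The state is a dict: "t": time; "joints": joint angles; "qvel": joint speeds; "tau": joint torques, N m; "eef_pos": TCP position; "tcp_rot": TCP orientation; "ft_force": force on the tool from outside, world axes, zero at the start; "moment": the same for the moment, N m; "opening": opening from 0.0 (shut) to 1.0 (fully open).
Only numpy, scipy, OpenCV 4.12 (cv2) and the standard library are available. Lean on these libraries where they do the work, as an engineer would, in place of code of your own. Each camera call takes 0.05 s, during which the arm holds its last target. There are 200 camera calls.

TASK

Get the brown test nest ready and load it: first take the yellow cover off the nest and hang it by its handle on the hook of the green stand, hanging freely and upright. Then seat the grey housing flat and fully home in the nest's pocket. Set both down gently rather than dropping them, and leave the other things on the bench where they are.

Things in the scene. Friction and masses are not known exactly. Their poses are not given: they have to be found in the camera images.
- nest: fixed dark brown block, 140 (x) x 110 (y) x 30 high, with a rectangular pocket 84 (x) x 54 (y), 14 deep, in the middle of its top; origin centre of underside, z up
- nest_hole0 (a point): centre of the pocket's mouth, in the plane of the nest's top, 30 above the table; axes as the nest's
- cover: yellow cover lying on the nest: plate 128 (x) x 90 (y) x 6 thick, under it a black plug 74 x 44, 8 deep, sitting loosely in the pocket, on top a fixed arched handle: a bar along x, 12 wide (y), 22 tall, on two legs 10 thick at x = +-59. Opening below the bar, right through along y: 108 wide, 64 high in the middle. Origin: centre of the plate's underside (not of the plug), z up; 0.28 kg
- cover_notch (a point): middle of the underside of the handle's bar, the part to rest on the hook, 70 above the cover's origin; the bar is a shallow upside-down V whose underside falls to 61 at the legs; its top is 22 above this point; axes as the cover's
- hookstand: fixed green stand: base plate 150 x 100 x 10, upright post 16 thick at x = +95; nothing rises above the hook. From the post's top a flat steel strap, 24 wide (y) and 6 thick, runs along -x, slightly falling, to a dip over the origin, goes on level to x = -30, then turns up: its free end is at x = -46. Origin: on the table under the dip; x points from the dip to the post, z up
- hook_seat (a point): middle of the strap's upper face in the dip, 170 above the table; the top of the upturned free end is 10 higher; axes as the hookstand's
- housing: grey rectangular housing with a pale label on top, 80 (x) x 50 (y) x 40 high, flat underside, lying on the bench between the nest and the hook stand; origin centre of underside, z up; a half turn about z makes no difference; mass about 0.16 kg
- black_module: bystander: black box with a yellow panel, 60 x 40 x 28 high, not the housing; origin centre of underside
- screwdriver: bystander: red-handled screwdriver lying on the bench between robot and task
- tape_roll: bystander: orange roll of tape, 80 across, 24 high
- cleaner: bystander: white bottle with a red cap, 48 across, 130 high
- screw_jar: bystander: glass jar with a blue cap, 52 across, 55 high
- wrench: bystander: steel wrench lying on the bench
- brush: bystander: brush lying on the bench

How it is judged (in metres and radians):
On the way, in this order (a step that is already met when the one before it is completed fails the run):
1. the cover hangs by its handle on the hook, released (distance between cover_notch and hook_seat below 0.045 m and angle between cover's own z axis and vertical below 0.3 rad and contact force between cover and hookstand above 1 N and contact force between the fingers and cover below 0.1 N and linear speed of cover below 0.03 m/s), for 0.2 s.
2. the housing is seated in the nest's pocket, with the cover still hanging (distance between cover_notch and hook_seat below 0.045 m and angle between cover's own z axis and vertical below 0.3 rad and contact force between cover and hookstand above 1 N and horizontal distance between housing and nest_hole0 below 0.004 m and z of housing in the frame of nest_hole0 below -0.0115 m and angle between housing's own z axis and vertical below 0.05 rad and angle between the x axis of housing and the x axis of nest, either way round below 0.08 rad), for 0.2 s.
At the end, for the whole second after the job is handed in: Cover released and at rest on the hook: bar middle within 45 mm of the dip, over 1 N on the hook, within 0.3 rad of upright. Housing released and at rest: within 4 mm of the pocket centre, underside 11.5 mm or more below the nest top, within 0.05 rad of level and 0.08 of square (either way) (all of step 2 and contact force between the fingers and cover below 0.1 N and linear speed of each of cover, housing below 0.03 m/s and contact force between the fingers and housing below 0.1 N); the robot touches nothing.
It fails at once if the cover is dropped (moves unheld faster than 0.7 m/s, a free fall of about 25 mm) (linear speed of cover above 0.7 m/s and contact force between the fingers and cover below 0.02 N).
It fails at once if the housing is dropped (moves unheld faster than 0.7 m/s, a free fall of about 25 mm) (linear speed of housing above 0.7 m/s and contact force between the fingers and housing below 0.02 N).
It fails at once if one of the bystanders is pushed more than 30 mm from its place (distance of any of black_module, screwdriver, tape_roll, cleaner, screw_jar, wrench, brush from where it was at the start of the episode above 0.03 m).
It also fails if it takes over 72 s, if anything falls off the work surface, if the arm or the gripper's body presses on something with over 40 N, if the wrist force passes 120 N, or if a joint passes its speed limit or range.

## Working session

There is one attempt and no reset: what is moved stays moved. The work goes in short steps, Python scripts to look and compute and a shell command to move; the robot and the scene stay as the last step left them, time stands still between calls to the robot, and variables do not carry over. Pictures are saved under pics/ and viewed, about 8 in all and at most 12, crops included, and the job is handed in when it is done.

```bash
ls; mkdir -p pics; cat > h.py <<'E'
import numpy as np, cv2
from cell import env
from scipy.spatial.transform import Rotation as R
def world(c, name='scene', st=None):
    """per-pixel world points (mm) for the fixed cameras"""
    z=c['range_z'].astype(float); v,u=np.mgrid[:z.shape[0],:z.shape[1]]
    P=np.stack([(u-c['cx'])/c['fx']*z,(v-c['cy'])/c['fy']*z,z],-1)
    M=cv2.Rodrigues(np.array(c['rvec'],float))[0]
    return (P-np.array(c['tvec'],float).ravel())@M
E
python3 - <<'E'
from h import *
a=env.read_camera('scene');b=env.read_camera('side')
np.savez('c0.npz',sw=world(a),dw=world(b),si=a['image'],di=b['image'])
cv2.imwrite('pics/scene0.png',a['image']);cv2.imwrite('pics/side0.png',b['image'])
print(env.state())
for c in(a,b):print(c['fx'],c['rvec'],c['tvec'],(c['range_z']>0).mean())
E
```

```text
pics
{'t': 0.1, 'joints': array([-1.05584091e-01,  4.91467055e-01,  1.55937075e+00, -1.18656666e-05,
        1.09171162e+00, -1.05601949e-01]), 'qvel': array([ 0.00046399, -0.00121104, -0.00124062, -0.00030574,  0.00183436,
        0.00113553]), 'tau': array([ 2.47082615e-03, -6.13621187e+01, -2.58604574e+01,  6.93451893e-02,
        4.70101309e-02, -2.07912552e-05]), 'eef_pos': array([6.24790036e+02, 5.20393712e-02, 2.14146324e+02]), 'tcp_rot': array([-3.14064011e+00, -9.03830016e-05,  1.57081962e+00]), 'ft_force': array([ 0.13092094, -0.73554452,  0.65039817]), 'moment': array([-0.03449738,  0.03381394,  0.00599386]), 'opening': 1.0000718363796746}
352.33210587773505 [ 1.8095197   1.50495937 -0.69351331] [-115.25776146 -234.76941889 1781.16009208] 0.9959360758463541
453.1206255382095 [ 0.49980462 -2.5876304   1.40200789] [ 516.1422945   208.64840793 1345.3811085 ] 0.9946085611979166
```

View pics/scene0.png

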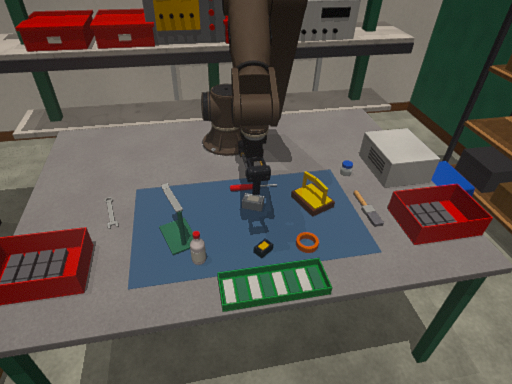

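View pics/side0.png

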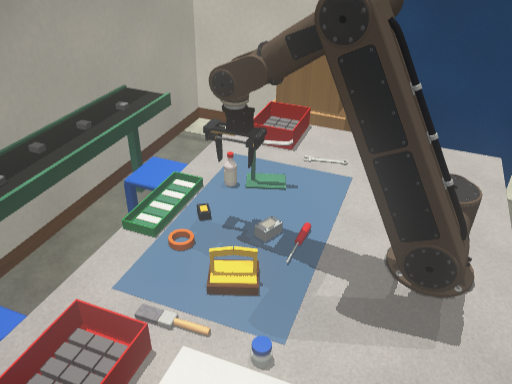

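Both views agree on the layout. In scene, the nest with its yellow cover is at (313,195), the housing at (253,203), the stand at (177,220) and the bottle at (198,248). In side, the cover is at (234,262), the housing at (267,229) and the stand at (262,170). Next I'll measure positions from the point clouds.

```bash
python3 - <<'E'
from h import *
d=np.load('c0.npz')
for w,i in(('sw','si'),('dw','di')):
    W=d[w];I=d[i];H=cv2.cvtColor(I,cv2.COLOR_BGR2HSV).astype(int)
    x,y,z=np.moveaxis(W,-1,0)
    roi=(x>400)&(x<900)&(abs(y)<400)
    def rep(n,m):
        p=W[m]; 
        if len(p)<4: print(n,len(p));return
        q=np.unique(p[:,:2].round(1),axis=0).astype(np.float32)
        r=cv2.minAreaRect(q)
        print(w,n,len(p),'min',p.min(0).round(),'max',p.max(0).round(),'rect',np.round(r[0]),np.round(r[1]),round(r[2],1))
    yel=(abs(H[...,0]-25)<7)&(H[...,1]>150)&(H[...,2]>90)&roi&(y>0)
    rep('plate',yel&(z>28)&(z<45));rep('bar',yel&(z>75))
    rep('nest',roi&(y>60)&(y<330)&(z>20)&(z<34)&(x<780)&(H[...,0]<20))
    g=(abs(H[...,0]-75)<18)&(H[...,1]>80)&roi&(y<0)
    rep('base',g&(z>4)&(z<18))
    s=roi&(y<-80)&(z>150)&(z<215)&(x>560) if 0 else roi&(y<-120)&(y>-400)&(z>150)&(z<215)
    rep('strap',s)
    for lo in range(150,210,10): rep(f'strap{lo}',s&(z>=lo)&(z<lo+10))
    rep('bottle',roi&(y<-100)&(z>60)&(z<140)&(H[...,1]<60)&(H[...,2]>120)) 
    h=roi&(abs(y+0)<110)&(z>30)&(z<48)&(x>550)&(x<760)
    rep('housing',h)
E
```

```text
sw plate 520 min [440.   3.  28.] max [750. 342.  45.] rect [586. 154.] [136. 412.] 31.3
sw bar 191 min [451.  16.  76.] max [664. 303. 327.] rect [599. 171.] [122. 320.] 39.7
sw nest 362 min [430. 141.  20.] max [769. 327.  34.] rect [601. 244.] [143. 358.] 76.7
sw base 1274 min [ 528. -332.    4.] max [899.  -0.  18.] rect [ 732. -175.] [472. 154.] 39.3
sw strap 251 min [ 521. -302.  152.] max [ 666. -236.  182.] rect [ 595. -268.] [150.  24.] 18.3
sw strap150 11 min [ 658. -254.  152.] max [ 666. -241.  159.] rect [ 663. -247.] [ 6. 14.] 12.2
sw strap160 21 min [ 532. -290.  160.] max [ 666. -240.  170.] rect [ 601. -268.] [138.  23.] 15.4
sw strap170 215 min [ 521. -302.  170.] max [ 666. -236.  180.] rect [ 593. -269.] [148.  24.] 18.3
sw strap180 4 min [ 523. -295.  180.] max [ 531. -281.  182.] rect [ 526. -289.] [ 3. 16.] 31.7
strap190 0
strap200 0
sw bottle 120 min [ 725. -224.   61.] max [ 755. -181.  110.] rect [ 741. -203.] [42. 28.] 81.9
sw housing 72 min [704. -11.  30.] max [757.  46.  36.] rect [733.  21.] [41. 57.] 27.2
dw plate 958 min [437.   3.  28.] max [747. 337
[... 216 characters left out ...]

dw base 629 min [ 527. -323.    4.] max [900.  -0.  18.] rect [ 734. -174.] [463. 159.] 38.8
dw strap 124 min [ 522. -303.  166.] max [ 625. -248.  183.] rect [ 577. -275.] [107.  33.] 14.3
strap150 0
dw strap160 16 min [ 534. -284.  166.] max [ 622. -251.  170.] rect [ 581. -278.] [93. 27.] 17.0
dw strap170 103 min [ 526. -303.  170.] max [ 625. -248.  180.] rect [ 578. -273.] [104.  32.] 16.3
dw strap180 5 min [ 522. -303.  181.] max [ 530. -278.  183.] rect [ 528. -290.] [ 4. 26.] 17.0
strap190 0
strap200 0
dw bottle 162 min [ 705. -216.   60.] max [ 751. -175.  121.] rect [ 727. -192.] [44. 34.] 22.0
dw housing 78 min [700. -10.  30.] max [760.  51.  35.] rect [731.  21.] [39. 61.] 38.7
```

```bash
python3 - <<'E'
import cv2
a=cv2.imread('pics/scene0.png')[165:275,150:345];b=cv2.imread('pics/side0.png')[110:300,190:330]
cv2.imwrite('pics/crop1.png',cv2.resize(a,None,fx=4,fy=4,interpolation=cv2.INTER_CUBIC))
E
```

```text
(no output)
```

View pics/crop1.png

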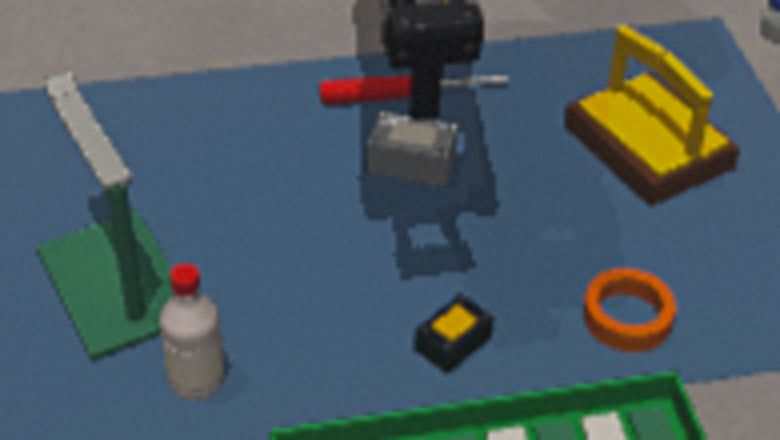

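The crop shows the strap running from its free end (60,80) to the post at (118,180), with the bottle at (190,340) well clear of it. It also shows the cover handle arching from (622,30) to (705,150).

Estimates from the clouds:
- **Cover:** (511, 276), yaw about 22.9°.
- **Hook dip:** about (568, -277), stand yaw about 18.3°.
- **Housing:** about (732, 21).

I'll go above the cover.

```bash
python3 -m pendant '[[[1,0.046,-0.019,0,0.146],[1,0.092,-0.038,0,0.292],[1,0.138,-0.057,0,0.438],[1,0.184,-0.076,0,0.585],[1,0.23,-0.095,0,0.73],[1,0.276,-0.114,0,0.877],[1,0.276,-0.114,0,1.023],[1,0.276,-0.114,0,1.171]]]'
cat >> h.py <<'E'
def wrist():
    """wrist image, its per-pixel world points (mm)"""
    s=env.state(); c=env.read_camera('wrist'); z=c['range_z'].astype(float)
    v,u=np.mgrid[:z.shape[0],:z.shape[1]]; a=(u-c['cx'])/c['fx']; b=(v-c['cy'])/c['fy']
    r=np.hypot(a,b)+1e-9; k=np.tan(np.minimum(r,1.4))/r
    P=np.stack([a*k*z,b*k*z,z],-1); T=np.array(c['tool_from_camera'],float)
    P=P@T[:3,:3].T+T[:3,3]
    W=P@R.from_euler('xyz',s['tcp_rot']).as_matrix().T+s['eef_pos']
    W[(z<=0)|(r>1.4)]=np.nan
    return c['image'],W,s
E
python3 - <<'E'
from h import *
I,W,s=wrist();np.savez('w1.npz',I=I,W=W);cv2.imwrite('pics/w1.png',I);print(s['eef_pos'],s['tcp_rot'],s['joints'].round(2))
E
```

```text
t: 0.9
eef_pos: [509.7, 278.1, 214.4]
tcp_rot: [-3.141, 0.001, 0.416]
ft_force: [0.8, 0.2, 0.6]
opening: 1.003
[509.74531623 278.07365568 214.38187095] [-3.14146020e+00  5.46169414e-04  4.15995825e-01] [0.39 0.43 1.67 0.   1.04 1.54]
```

View pics/w1.png

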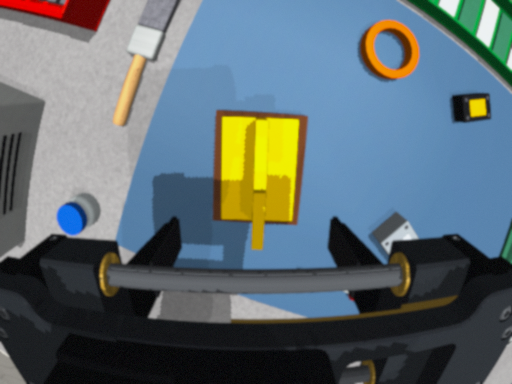

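The wrist view shows the cover straight ahead, with the bar running from (262,118) to (258,248) between the open fingers at (165,245) and (345,245). Next I'll fit the bar, plate and nest rim from the depth.

```bash
cat >> h.py <<'E'
def rect(W,m,n=''):
    p=W[m]; r=cv2.minAreaRect(p[:,:2].astype(np.float32))
    print(n,len(p),'c',np.round(r[0],1),'size',np.round(r[1],1),'ang',round(r[2],1),'z p5/50/95',np.percentile(p[:,2],[5,50,95]).round(1)); return r
E
python3 - <<'E'
from h import *
d=np.load('w1.npz');I,W=d['I'],d['W'];H=cv2.cvtColor(I,cv2.COLOR_BGR2HSV).astype(int)
x,y,z=np.moveaxis(W,-1,0);near=(np.hypot(x-511,y-276)<110)
yel=(abs(H[...,0]-27)<8)&(H[...,1]>150)&near
rect(W,yel&(z>106),'bar');rect(W,yel&(z>118),'bartop');rect(W,yel&(z>30)&(z<42),'plate')
rect(W,near&(z>22)&(z<42),'nest+plate')
print([list(np.round(W[v,u],1)) for v,u in((122,262),(180,262),(240,258))])
g=(abs(x-732)<80)&(abs(y-21)<80)&(z>25)&(z<50)
rect(W,g,'housing')
print(d['W'][235,398])
E
```

```text
bar 3352 c [532.  261.1] size [112.1 122.3] ang 55.1 z p5/50/95 [114.  301.2 319.3]
bartop 2462 c [519.1 262.4] size [ 73.7 132.4] ang 27.2 z p5/50/95 [118.6 309.7 319.5]
plate 6393 c [512.  272.7] size [132.   93.7] ang 21.6 z p5/50/95 [34.5 35.8 37. ]
nest+plate 8440 c [512.8 273.2] size [140.8 111.3] ang 20.4 z p5/50/95 [29.2 35.5 37. ]
[[np.float64(571.2), np.float64(296.7), np.float64(112.4)], [np.float64(523.5), np.float64(275.5), np.float64(121.6)], [np.float64(463.4), np.float64(252.6), np.float64(114.3)]]
housing 769 c [731.8  21.2] size [40.6 61.8] ang 35.2 z p5/50/95 [26.3 28.  29.5]
[510.70811415  59.06536361  40.35773969]
```

```bash
python3 - <<'E'
from h import *
d=np.load('w1.npz');I,W=d['I'],d['W'];H=cv2.cvtColor(I,cv2.COLOR_BGR2HSV).astype(int)
x,y,z=np.moveaxis(W,-1,0);near=(np.hypot(x-511,y-276)<110)
yel=(abs(H[...,0]-27)<8)&(H[...,1]>150)&near
rect(W,yel&(z>106)&(z<130),'bar')
m=yel&(z>30)&(z<42); p=W[m][:,:2]
m=near&(z>22)&(z<33);rect(W,m,'nest')
def clean(m): return cv2.morphologyEx(m.astype(np.uint8),cv2.MORPH_OPEN,np.ones((3,3)))>0
rect(W,clean(yel&(z>33)&(z<39)),'plate')
g=(x>480)&(x<720)&(abs(y-30)<110)&(z>33)&(z<48)
rect(W,clean(g),'housing(w)')
e=np.load('c0.npz')
for k in('sw','dw'):
  x,y,z=np.moveaxis(e[k],-1,0); rect(e[k],clean((x>450)&(x<690)&(abs(y-30)<110)&(z>33)&(z<48)),'housing '+k)
E
```

```text
bar 1611 c [513.5 273.5] size [128.5  12.1] ang 21.7 z p5/50/95 [113.3 117.6 121.5]
nest 2191 c [512.8 273.2] size [140.8 111.3] ang 20.4 z p5/50/95 [28.6 29.9 31.1]
plate 6238 c [512.7 273.2] size [127.9  90.4] ang 22.1 z p5/50/95 [34.7 35.8 37.1]
housing(w) 492 c [505.4  52.5] size [37.8 50.8] ang 64.6 z p5/50/95 [35.6 39.8 41.2]
housing sw 199 c [496.5  32.2] size [80.6 54.8] ang 62.7 z p5/50/95 [35.3 42.3 45.2]
housing dw 290 c [495.5  31.2] size [86.2 55.8] ang 66.3 z p5/50/95 [35.4 41.9 45.4]
```

```bash
python3 -m pendant '[[[1,0.001,0.0033,0.02,0.018],[1,0.001,0.0033,0.045,0.018],[1,0.001,0.0033,0.07,0.018],[1,0.001,0.0033,0.09,0.018],[1,0.001,0.0033,0.1,0.018],[1,0.001,0.0033,0.106,0.018],[1,0.001,0.0033,0.111,0.018],[1,0.001,0.0033,0.111,0.018]]]'
python3 -m pendant '[[[0,0,0,0,0],[0,0,0,0,0],[0,0,0,0,0],[0,0,0,0,0],[0,0,0,0,0],[0,0,0,0,0],[0,0,0,0,0],[0,0,0,0,0]]]'
```

```text
t: 1.75
eef_pos: [513.4, 273.4, 103.7]
tcp_rot: [3.142, -0.0, 0.401]
ft_force: [-0.1, -0.7, 0.3]
opening: 1.001
t: 2.55
eef_pos: [513.3, 273.4, 103.6]
tcp_rot: [3.142, -0.0, 0.401]
ft_force: [0.4, 0.4, 0.4]
opening: 0.383
```

```bash
python3 -m pendant '[[[0,0,0,0,0],[0,0,0,0,0],[0,0,0,0,0],[0,0,0,0,0],[0,0,0,0,0],[0,0,0,0,0],[0,0,0,0,0],[0,0,0,0,0]]]'
python3 -m pendant '[[[0,0,0,-0.003,0],[0,0,0,-0.006,0],[0,0,0,-0.009,0],[0,0,0,-0.012,0],[0,0,0,-0.016,0],[0,0,0,-0.02,0],[0,0,0,-0.02,0],[0,0,0,-0.02,0]]]'
```

```text
t: 3.35
eef_pos: [513.3, 273.4, 103.5]
tcp_rot: [3.142, 0.0, 0.401]
ft_force: [0.3, -0.3, -3.3]
opening: 0.122
t: 4.15
eef_pos: [513.3, 273.4, 123.7]
tcp_rot: [3.142, -0.0, 0.401]
ft_force: [-0.8, -0.4, -4.2]
opening: 0.121
```

```bash
python3 -m pendant '[[[0,0,0,-0.02,0],[0,-0.005,0.008,-0.05,-0.05],[0,-0.02,0.032,-0.07,-0.16],[0,-0.04,0.063,-0.076,-0.29],[0,-0.062,0.098,-0.076,-0.43],[0,-0.083,0.13,-0.076,-0.57],[0,-0.096,0.151,-0.076,-0.69],[0,-0.101,0.159,-0.076,-0.75]]]'
python3 -m pendant '[[[0,-0.01,0.003,0,-0.05],[0,-0.035,0.009,0,-0.16],[0,-0.068,0.017,0,-0.29],[0,-0.103,0.026,0,-0.42],[0,-0.138,0.035,0,-0.55],[0,-0.165,0.042,0,-0.66],[0,-0.18,0.046,0,-0.72],[0,-0.184,0.047,0,-0.739]]]'
```

```text
t: 4.95
eef_pos: [481.8, 85.6, 199.7]
tcp_rot: [-3.142, 0.0, 1.154]
ft_force: [0.1, 0.9, -3.9]
opening: 0.122
t: 5.75
eef_pos: [450.0, -100.9, 199.6]
tcp_rot: [-3.142, 0.0, 1.89]
ft_force: [0.6, 0.3, -3.3]
opening: 0.125
```

```bash
python3 -m pendant '[[[0,-0.015,-0.005,0,0],[0,-0.045,-0.016,0,0],[0,-0.085,-0.03,0,0],[0,-0.125,-0.045,0,0],[0,-0.163,-0.058,0,0],[0,-0.19,-0.067,0,0],[0,-0.201,-0.0715,0,0],[0,-0.2035,-0.0725,0,0]]]'
python3 - <<'E'
from h import *
I,W,s=wrist();cv2.imwrite('pics/w2.png',I)
a=env.read_camera('side');b=env.read_camera('scene')
np.savez('w2.npz',I=I,W=W,dw=world(a),di=a['image'],sw=world(b),si=b['image'])
cr=cv2.resize(a['image'][80:230,180:340],(640,600),interpolation=2);cv2.imwrite('pics/side2.png',cr)
print(s['eef_pos'],s['tcp_rot'])
for n,w in(('w',W),('d',world(a)),('s',world(b))):
    x,y,z=np.moveaxis(w,-1,0)
    m=(x>515)&(x<680)&(y>-330)&(y<-215)&(z>166)&(z<186)
    m=cv2.morphologyEx(m.astype(np.uint8),cv2.MORPH_OPEN,np.ones((2,2)))>0
    if m.sum()>5: rect(w,m,'strap '+n)
E
```

```text
t: 6.55
eef_pos: [445.3, -315.8, 199.2]
tcp_rot: [-3.141, -0.001, 1.888]
ft_force: [0.2, 0.5, -4.1]
opening: 0.121
[ 445.31499096 -315.7764935   199.24744225] [-3.14144302e+00 -6.77374857e-04  1.88836132e+00]
strap w 3779 c [ 705.7 -279.5] size [351.4 112. ] ang 18.7 z p5/50/95 [nan nan nan]
strap d 165 c [399.8 272.5] size [ 161.2 1804. ] ang 18.5 z p5/50/95 [  4.  172.3 177.6]
strap s 235 c [ 920.8 -252.9] size [1201.8   60.7] ang 2.3 z p5/50/95 [  4.9 173.2 177.5]
```

View pics/w2.png

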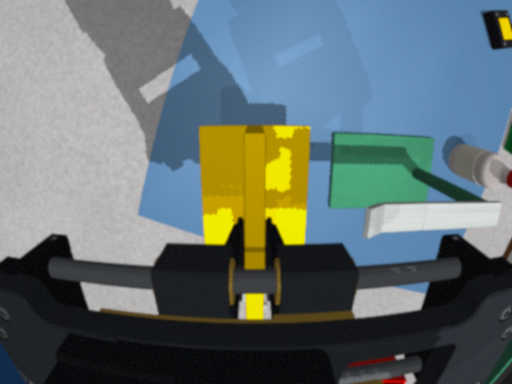

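View pics/side2.png

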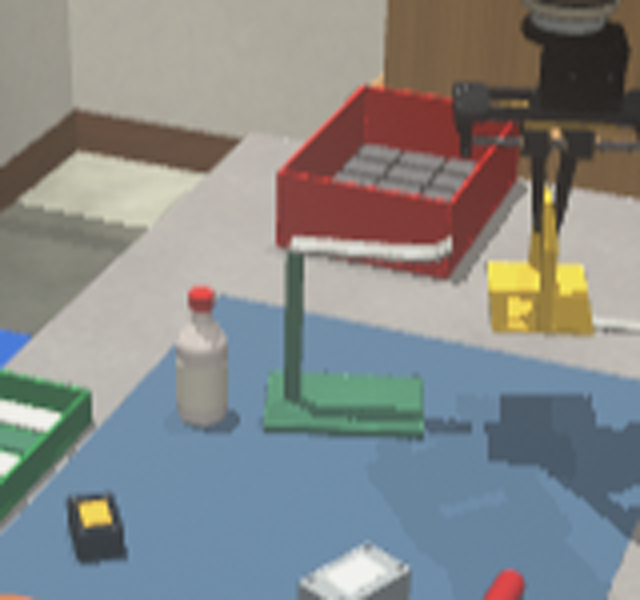

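The wrist view shows the cover level in the grip, with the strap from (368,220) to (498,212) ahead of it on the tool +y side. The side view shows the cover at (540,295), upright, just in front of the strap's free end at (450,243). I'll refit the strap with a clean mask.

```bash
python3 - <<'E'
from h import *
d=np.load('w2.npz')
for n in('W','dw','sw'):
    w=d[n];x,y,z=np.moveaxis(w,-1,0)
    m=(x>505)&(x<680)&(y>-330)&(y<-215)&(z>163)&(z<190)
    p=w[m]; r=rect(w,m,n)
    # profile along the stand axis
    a=np.deg2rad(18.4);u=np.array([np.cos(a),np.sin(a)]);v=np.array([-u[1],u[0]]);s=p[:,:2]@u;t=p[:,:2]@v
    print('s',np.percentile(s,[0,1,99,100]).round(1),'t',np.percentile(t,[1,50,99]).round(1))
    for lo in np.arange(s.min(),s.max(),15):
        k=(s>=lo)&(s<lo+15); print(int(lo-s.min()),k.sum(),np.median(t[k]).round(1),np.median(p[k,2]).round(1),end=' | ')
    print()
# bar of held cover
w=d['W'];x,y,z=np.moveaxis(w,-1,0);H=cv2.cvtColor(d['I'],cv2.COLOR_BGR2HSV).astype(int)
yel=(abs(H[...,0]-27)<8)&(H[...,1]>150)
rect(w,yel&(z>195)&(z<225)&(abs(x-445)<100)&(abs(y+316)<100),'bar')
m=yel&(z>115)&(z<145)&(abs(x-445)<100)&(abs(y+316)<100);rect(w,m,'plate')
q=w[m];A=np.c_[q[:,:2]-q[:,:2].mean(0),np.ones(len(q))];print(np.linalg.lstsq(A,q[:,2],rcond=None)[0])
E
```

```text
W 3803 c [ 594.3 -270. ] size [148.2  24.7] ang 18.1 z p5/50/95 [168.8 170.9 177.3]
s [404.6 405.4 549.2 552.8] t [-455.5 -442.7 -431.8]
0 506 -442.1 176.6 | 15 468 -442.4 170.0 | 30 459 -442.7 169.8 | 45 423 -443.0 169.9 | 60 412 -442.8 170.3 | 75 382 -442.9 170.9 | 90 345 -442.5 171.5 | 105 315 -443.0 172.2 | 120 295 -443.1 172.9 | 135 198 -443.1 173.4 | 
dw 172 c [ 593.8 -267.4] size [143.7  33. ] ang 18.4 z p5/50/95 [167.6 173.7 178.1]
s [407.2 407.4 550.8 550.9] t [-457.5 -440.5 -425.3]
0 21 -444.0 176.4 | 15 15 -440.4 172.8 | 30 15 -438.8 172.4 | 45 16 -439.4 172.4 | 60 18 -439.5 172.8 | 75 18 -442.0 174.4 | 90 18 -441.8 174.4 | 105 18 -441.6 174.4 | 120 18 -440.8 174.9 | 135 15 -436.0 174.6 | 
sw 237 c [ 594.4 -268.5] size [147.   24.1] ang 18.4 z p5/50/95 [168.7 173.5 178.4]
s [405.8 406.7 552.4 552.8] t [-454.4 -443.4 -430.8]
0 36 -442.3 176.9 | 15 16 -444.8 172.7 | 30 21 -443.2 171.9 | 45 23 -441.3 171.8 | 60 21 -444.2 172.6 | 75 19 -442.8 172.8 | 90 23 -443.6 173.4 | 105 24 -442.9 174.0 | 119 22 -442.4 175.1 | 134 32 -443.1 173.5 | 
bar 3556 c [ 444.8 -314.8] size [ 28.2 124.5] ang 11.1 z p5/50/95 [209.2 213.2 217.8]
plate 9117 c [ 442.8 -305.9] size [ 89.2 103.9] ang 18.1 z p5/50/95 [130.8 131.9 133. ]
[-2.49301574e-03  9.41579935e-04  1.31901476e+02]
```

```bash
python3 -m pendant '[[[0,-0.003,0.008,0,0],[0,-0.003,0.028,0,0],[0,-0.003,0.05,0,0],[0,-0.003,0.075,0,0],[0,-0.003,0.098,0,0],[0,-0.003,0.116,0,0],[0,-0.003,0.125,0,0],[0,-0.003,0.128,0,0]]]'
python3 -m pendant '[[[0,0,0,0.004,0],[0,0,0,0.009,0],[0,0,0,0.014,0],[0,0,0,0.018,0],[0,0,0,0.02,0],[0,0,0,0.022,0],[0,0,0,0.022,0],[0,0,0,0.022,0]]]'
```

```text
t: 7.5
eef_pos: [568.7, -277.1, 199.5]
tcp_rot: [3.142, -0.0, 1.892]
ft_force: [-0.1, 0.2, -4.0]
opening: 0.131
t: 8.3
eef_pos: [567.9, -278.3, 177.8]
tcp_rot: [3.141, 0.0, 1.89]
ft_force: [0.1, -0.3, -3.1]
opening: 0.124
```

```bash
python3 -m pendant '[[[0,0,0,0.001,0],[0,0,0,0.001,0],[0,0,0,0.002,0],[0,0,0,0.002,0],[0,0,0,0.003,0],[0,0,0,0.003,0],[0,0,0,0.003,0],[0,0,0,0.003,0]]]'
python3 -m pendant '[[[0,0,0,0.0005,0],[0,0,0,0.001,0],[0,0,0,0.001,0],[0,0,0,0.001,0],[0,0,0,0.001,0],[0,0,0,0.001,0],[0,0,0,0.001,0],[0,0,0,0.001,0]]]'
```

```text
t: 9.1
eef_pos: [567.9, -278.3, 174.9]
tcp_rot: [3.141, 0.0, 1.89]
ft_force: [-0.5, -0.1, 1.2]
opening: 0.126
t: 9.9
eef_pos: [567.9, -278.3, 174.7]
tcp_rot: [3.141, 0.001, 1.89]
ft_force: [-2.5, 1.4, 8.7]
opening: 0.129
```

```bash
python3 -m pendant '[[[0,0,0,-0.001,0],[0.2,0,0,-0.001,0],[0.25,0,0,-0.001,0],[0.3,0,0,-0.001,0],[0.3,0,0,-0.001,0],[0.3,0,0,-0.001,0],[0.3,0,0,-0.001,0],[0.3,0,0,-0.001,0]]]'
python3 - <<'E'
from h import *
a=env.read_camera('side')
cv2.imwrite('pics/side3.png',cv2.resize(a['image'][90:220,190:330],(640,594),interpolation=2));print(env.state()['opening'],env.state()['ft_force'])
E
```

```text
t: 10.7
eef_pos: [567.8, -278.2, 174.6]
tcp_rot: [3.142, 0.0, 1.89]
ft_force: [0.1, 0.2, 0.5]
opening: 0.298
0.2992702734954237 [-1.03661053  0.34679394  0.08650626]
```

View pics/side3.png

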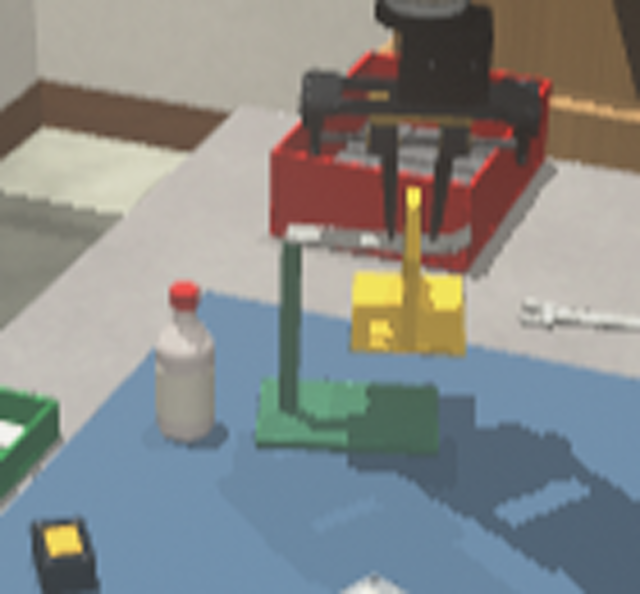

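The side view shows the cover hanging upright on the strap by the middle of its bar at (413,240), with a finger clear on each side at (390,215) and (437,215). I'll back off straight up and go to the housing.

```bash
python3 -m pendant '[[[0.3,0,0,-0.004,0],[0.3,0,0,-0.012,0],[0.3,0,0,-0.024,0],[0.3,0,0,-0.045,0],[0.3,0,0,-0.07,0],[0.3,0.005,0,-0.09,0],[0.6,0.03,0.003,-0.09,0.05],[0.8,0.07,0.006,-0.09,0.15]]]'
python3 -m pendant '[[[0.9,0.046,0.0,0,0.12],[0.9,0.092,0.0,0.01,0.25],[0.9,0.138,-0.01,0.03,0.36],[0.9,0.18,-0.02,0.055,0.48],[0.9,0.21,-0.022,0.06,0.6],[0.9,0.235,-0.017,0.062,0.64],[0.9,0.24,-0.016,0.062,0.64],[0.9,0.24,-0.016,0.062,0.64]]]'
python3 - <<'E'
from h import *
I,W,s=wrist();cv2.imwrite('pics/w3.png',I);np.savez('w3.npz',I=I,W=W);print(s['eef_pos'],s['tcp_rot'])
x,y,z=np.moveaxis(W,-1,0);b=(abs(x-496)<75)&(abs(y-32)<75)
rect(W,b&(z>34)&(z<44),'housing')
rect(W,(abs(x-513)<95)&(abs(y-273)<95)&(z>22)&(z<36),'nest')
E
```

```text
t: 11.55
eef_pos: [551.7, -210.5, 266.1]
tcp_rot: [3.14, 0.002, 1.736]
ft_force: [-0.6, 1.2, -0.4]
opening: 0.415
t: 12.35
eef_pos: [495.7, 24.3, 203.5]
tcp_rot: [3.14, -0.0, 1.103]
ft_force: [-0.1, -0.4, -0.6]
opening: 0.896
[495.71150155  24.3326396  203.48452697] [ 3.14029988e+00 -4.28136693e-04  1.10276669e+00]
housing 2912 c [496.1  31.5] size [79.9 50.3] ang 65.3 z p5/50/95 [38.6 40.  41.2]
nest 2716 c [490.2 264.9] size [ 92.6 112.1] ang 20.5 z p5/50/95 [27.6 29.8 31.2]
```

View pics/w3.png

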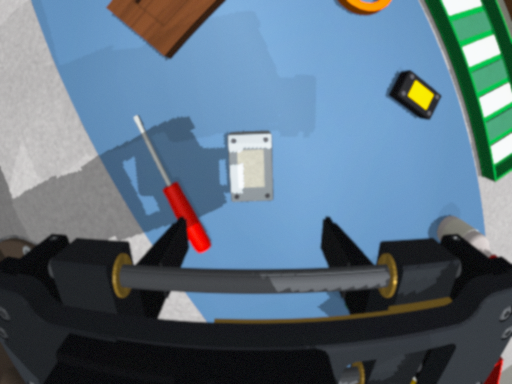

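The wrist view shows the housing at (250,165), nearly aligned with the tool. The screwdriver lies to its left, with its handle from (170,188) to (205,245). I'll check the left finger's clearance.

```bash
python3 - <<'E'
from h import *
d=np.load('w3.npz');I,W=d['I'],d['W'];H=cv2.cvtColor(I,cv2.COLOR_BGR2HSV).astype(int)
u,v=np.mgrid[:384,:512][::-1]
red=((H[...,0]<6)|(H[...,0]>174))&(H[...,1]>170)&(u>150)&(u<215)&(v>170)&(v<255)
sh=(u>130)&(u<175)&(v>110)&(v<190)&(W[...,2]>2.5)&(W[...,2]<40)
a=np.deg2rad(65.3);tx=np.array([np.cos(a),np.sin(a)]);ty=np.array([np.sin(a),-np.cos(a)])
for n,m in(('handle',red),('shaft',sh)):
    p=W[m];q=p[:,:2]-[496.1,31.5];X=q@tx;Y=q@ty
    for lo in range(-120,100,15):
        k=(X>=lo)&(X<lo+15)
        if k.sum()>3:print(n,lo,k.sum(),'Y',Y[k].min().round(1),Y[k].max().round(1),'z',np.percentile(p[k,2],95).round(1))
s=env.state()
q=np.array([496.1,31.5])-s['eef_pos'][:2];f=s['tcp_rot'][2]
print('tool shift',q@[np.cos(f),np.sin(f)],q@[np.sin(f),-np.cos(f)],'turn',f-a,s['eef_pos'])
E
```

```text
handle -120 78 Y -81.7 -60.4 z 25.9
handle -105 189 Y -86.4 -60.4 z 26.2
handle -90 176 Y -87.4 -65.7 z 26.1
handle -75 154 Y -99.6 -72.3 z 26.1
handle -60 217 Y -106.3 -78.1 z 25.9
handle -45 202 Y -112.1 -85.4 z 25.2
handle -30 114 Y -111.9 -92.1 z 25.2
handle -15 18 Y -39.3 -38.4 z 208.3
handle 0 22 Y -42.9 -38.6 z 206.4
shaft -30 90 Y -159.1 -97.8 z 24.9
shaft -15 61 Y -150.6 -108.1 z 17.1
shaft 0 63 Y -142.7 -113.8 z 16.7
shaft 15 58 Y -136.5 -119.0 z 16.7
shaft 30 59 Y -136.5 -113.5 z 16.6
shaft 45 63 Y -141.8 -108.8 z 16.7
shaft 60 39 Y -145.8 -137.7 z 15.6
tool shift 7.155323224224058 -3.2152304100923583 turn -0.037891145864991094 [495.73398367  23.66403235 203.33489672]
```

```bash
python3 -m pendant '[[[0.9,0.007,-0.003,0.02,-0.038],[0.9,0.007,-0.003,0.055,-0.038],[0.9,0.007,-0.003,0.095,-0.038],[0.9,0.007,-0.003,0.13,-0.038],[0.9,0.007,-0.003,0.155,-0.038],[0.9,0.007,-0.003,0.172,-0.038],[0.9,0.007,-0.003,0.18,-0.038],[0.9,0.007,-0.003,0.184,-0.038]]]'
python3 -m pendant '[[[0.4,0,0,0,0],[0.4,0,0,0,0],[0.4,0,0,0,0],[0.4,0,0,0,0],[0.4,0,0,0,0],[0.4,0,0,0,0],[0.4,0,0,0,0],[0.4,0,0,0,0]]]'
```

```text
t: 13.2
eef_pos: [496.1, 30.7, 18.3]
tcp_rot: [-3.141, 0.0, 1.137]
ft_force: [0.4, 0.3, -0.1]
opening: 0.897
t: 14.0
eef_pos: [495.9, 31.6, 18.9]
tcp_rot: [3.141, -0.0, 1.138]
ft_force: [-1.0, -0.5, 5.1]
opening: 0.524
```

```bash
python3 -m pendant '[[[0.3,0,0,0,0],[0.3,0,0,0,0],[0.3,0,0,-0.002,0],[0.3,0,0,-0.006,0],[0.3,0,0,-0.014,0],[0.3,0,0,-0.03,0],[0.3,0,0,-0.05,0],[0.3,0,0,-0.07,0]]]'
```

```text
t: 14.8
eef_pos: [495.7, 31.6, 89.8]
tcp_rot: [-3.141, 0.0, 1.138]
ft_force: [-0.1, -0.3, -1.2]
opening: 0.526
```

```bash
python3 -m pendant '[[[0.3,0.01,-0.01,-0.01,0.06],[0.3,0.035,-0.03,-0.02,0.18],[0.3,0.065,-0.06,-0.03,0.31],[0.3,0.095,-0.09,-0.03,0.44],[0.3,0.125,-0.117,-0.03,0.57],[0.3,0.147,-0.135,-0.03,0.68],[0.3,0.16,-0.146,-0.03,0.74],[0.3,0.162,-0.148,-0.03,0.763]]]'
python3 - <<'E'
from h import *
import time
I,W,s=wrist();I,W,s=wrist();cv2.imwrite('pics/w4.png',I);np.savez('w4.npz',I=I,W=W);print(s['eef_pos'],s['tcp_rot'])
x,y,z=np.moveaxis(W,-1,0);b=(abs(x-513)<90)&(abs(y-273)<90)
rect(W,b&(z>24)&(z<36),'nest top')
rect(W,b&(z>10)&(z<21),'floor')
f=s['tcp_rot'][2];tx=np.array([np.cos(f),np.sin(f)]);ty=np.array([np.sin(f),-np.cos(f)])
q=W[...,:2]-s['eef_pos'][:2];X=q@tx;Y=q@ty
h=(z>130)&(z<150)&(abs(X)<60)&(abs(Y)<40)
P=np.stack([X,Y,z],-1)
if h.sum()>20: rect(P,h,'held (tool xy)')
E
```

```text
t: 15.6
eef_pos: [428.8, 242.2, 119.1]
tcp_rot: [-3.142, -0.001, 0.376]
ft_force: [-0.5, -0.6, -2.3]
opening: 0.525
[428.96638323 241.54100084 119.0312144 ] [ 3.14157977e+00 -3.29047708e-04  3.75094050e-01]
nest top 13261 c [512.6 273.3] size [141. 111.] ang 20.4 z p5/50/95 [28.4 29.9 31.1]
floor 5568 c [512.7 273.3] size [84.7 55. ] ang 20.2 z p5/50/95 [14.7 15.9 17.3]
held (tool xy) 9635 c [1.3 0.4] size [67.2 79.8] ang 89.9 z p5/50/95 [137.9 140.1 141.5]
```

View pics/w4.png

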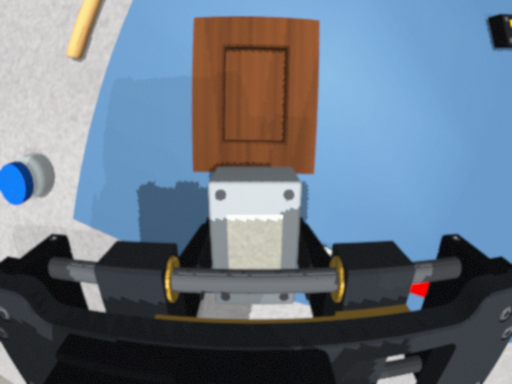

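The wrist view shows the empty pocket, corners about (224,47) to (286,142), straight ahead, with the housing square in the jaws (front edge at y≈180, columns 210 to 300). Next is the housing's offset in the hand.

```bash
python3 - <<'E'
from h import *
d=np.load('w4.npz');W=d['W'];z=W[...,2];s=env.state();f=s['tcp_rot'][2];e=s['eef_pos'];print(e,f)
tx=np.array([np.cos(f),np.sin(f)]);ty=np.array([np.sin(f),-np.cos(f)])
q=W[...,:2]-[428.97,241.54];P=np.stack([q@tx,q@ty,z],-1)
rect(P,(z>134)&(z<146)&(P[...,0]>16)&(P[...,0]<60)&(abs(P[...,1])<40),'front part')
m=(z>134)&(z<146)&(P[...,0]>16)&(P[...,0]<60)&(abs(P[...,1])<40)
print('front edge X',np.percentile(P[m][:,0],99.5),'Y',np.percentile(P[m][:,1],[.5,99.5]))
k=P[m];A=np.c_[k[:,:2],np.ones(len(k))];print('tilt',np.linalg.lstsq(A,k[:,2],rcond=None)[0])
g=np.array([512.7,273.3])-e[:2];print('to pocket',g@tx,g@ty,'turn',f-.354)
E
```

```text
[429.25215557 240.7543307  118.92570588] 0.37660966800113616
front part 4282 c [28.6  0.6] size [49.9 25.1] ang 89.9 z p5/50/95 [138.2 139.9 141. ]
front edge X 40.93814720637864 Y [-23.78339717  25.16041979]
tilt [-5.02637050e-02 -8.77830508e-05  1.41255988e+02]
to pocket 89.56887207138081 0.42483631615992223 turn 0.022609668001136174
```

```bash
python3 -m pendant '[[[0.3,0.01,0,0,0.022],[0.3,0.03,0,0,0.022],[0.3,0.055,0,0,0.022],[0.3,0.075,0,0.01,0.022],[0.3,0.086,0,0.025,0.022],[0.3,0.0885,0,0.04,0.022],[0.3,0.0885,0,0.052,0.022],[0.3,0.0885,0,0.058,0.022]]]'
python3 - <<'E'
from h import *
I,W,s=wrist();z=W[...,2];ss=[s]+[wrist()[2] for _ in range(4)]
e=np.mean([k['eef_pos'] for k in ss],0);f=np.mean([k['tcp_rot'][2] for k in ss]);print(e,f,np.mean([k['ft_force'] for k in ss],0))
tx=np.array([np.cos(f),np.sin(f)]);ty=np.array([np.sin(f),-np.cos(f)])
q=W[...,:2]-e[:2];P=np.stack([q@tx,q@ty,z],-1)
g=np.array([512.7,273.3])-e[:2];print('pocket in tool',g@tx,g@ty)
m=(z>70)&(z<84)&(P[...,0]>16)&(P[...,0]<60)&(abs(P[...,1])<40);rect(P,m,'front');print(np.percentile(P[m][:,0],99.5))
n=(z>26)&(z<34)&(P[...,0]>45)&(P[...,0]<85)&(abs(P[...,1])<70);rect(P,n,'nest front strip');print(np.percentile(P[n][:,0],99.5),np.percentile(P[n][:,1],[.5,99.5]))
cv2.imwrite('pics/w5.png',I)
E
```

```text
t: 16.5
eef_pos: [511.1, 272.4, 59.2]
tcp_rot: [3.141, 0.002, 0.352]
ft_force: [-0.4, -0.6, -1.4]
opening: 0.523
[511.24558411 272.69309567  59.93621013] 0.3528079914767144 [-0.32331427  0.00856455 -1.59059873]
pocket in tool 1.5745390278569567 -0.06697233003209224
front 4415 c [28.4  0.8] size [25.  50.1] ang 0.2 z p5/50/95 [75.5 80.  81.1]
40.730626935179984
nest front strip 6221 c [58.4 -0.2] size [ 26.7 110.7] ang 0.0 z p5/50/95 [28.8 29.9 31. ]
71.57236121085627 [-54.72973039  54.13359505]
```

```bash
python3 -m pendant '[[[0.3,0.0007,-0.0009,0.003,0],[0.3,0.0007,-0.0009,0.006,0],[0.3,0.0007,-0.0009,0.009,0],[0.3,0.0007,-0.0009,0.012,0],[0.3,0.0007,-0.0009,0.015,0],[0.3,0.0007,-0.0009,0.018,0],[0.3,0.0007,-0.0009,0.02,0],[0.3,0.0007,-0.0009,0.02,0]]]'
python3 -m pendant '[[[0.3,0,0,0.0005,0],[0.3,0,0,0.001,0],[0.3,0,0,0.0015,0],[0.3,0,0,0.002,0],[0.3,0,0,0.0025,0],[0.3,0,0,0.003,0],[0.3,0,0,0.003,0],[0.3,0,0,0.003,0]]]'
```

```text
t: 17.55
eef_pos: [512.0, 274.2, 40.3]
tcp_rot: [3.142, 0.0, 0.353]
ft_force: [0.0, -0.7, -2.1]
opening: 0.525
t: 18.35
eef_pos: [512.1, 274.2, 37.6]
tcp_rot: [3.142, -0.0, 0.353]
ft_force: [-1.0, -0.2, -2.1]
opening: 0.525
```

```bash
python3 -m pendant '[[[0.3,0,0,0.0005,0],[0.3,0,0,0.001,0],[0.3,0,0,0.0015,0],[0.3,0,0,0.002,0],[0.3,0,0,0.002,0],[0.3,0,0,0.002,0],[0.3,0,0,0.002,0],[0.3,0,0,0.002,0]]]'
```

```text
t: 19.15
eef_pos: [512.2, 274.2, 35.7]
tcp_rot: [3.142, -0.0, 0.353]
ft_force: [-0.8, 0.1, -1.4]
opening: 0.526
```

```bash
python3 -m pendant '[[[0.3,0,0,0.0005,0],[0.55,0,0,0.0005,0],[0.6,0,0,0.0005,0],[0.65,0,0,0.0005,0],[0.7,0,0,0.0005,0],[0.7,0,0,0.0005,0],[0.7,0,0,0.0005,0],[0.7,0,0,0.0005,0]]]'
python3 -m pendant '[[[0.7,0,0,-0.003,0],[0.7,0,0,-0.01,0],[0.7,0,0,-0.025,0],[0.7,0,0,-0.05,0],[0.7,0,0,-0.08,0],[0.7,-0.03,0,-0.1,0],[0.7,-0.06,0,-0.1,0],[0.7,-0.085,0,-0.1,0]]]'
python3 - <<'E'
from h import *
I,W,s=wrist();cv2.imwrite('pics/w6.png',I)
x,y,z=np.moveaxis(W,-1,0);b=(abs(x-513)<95)&(abs(y-273)<95)
rect(W,b&(z>24)&(z<34),'nest');m=b&(z>46)&(z<66)
rect(W,m,'housing');m&=(z>52);k=W[m];A=np.c_[k[:,:2]-k[:,:2].mean(0),np.ones(len(k))];print(np.linalg.lstsq(A,k[:,2],rcond=None)[0])
a=env.read_camera('side');cv2.imwrite('pics/side6.png',cv2.resize(a['image'][90:300,190:330],(400,600),interpolation=2))
E
```

```text
t: 19.95
eef_pos: [512.1, 274.3, 35.2]
tcp_rot: [3.142, -0.0, 0.353]
ft_force: [0.3, 0.6, -0.8]
opening: 0.698
t: 20.75
eef_pos: [431.2, 244.4, 136.3]
tcp_rot: [-3.142, -0.002, 0.353]
ft_force: [0.1, 0.9, 0.3]
opening: 0.698
nest 11676 c [512.6 273.3] size [141.  110.8] ang 20.4 z p5/50/95 [28.7 29.9 31.1]
housing 5522 c [513.2 273.9] size [79.9 50.2] ang 20.4 z p5/50/95 [54.7 56.  57.2]
[-9.41456483e-04 -4.45664540e-05  5.59975389e+01]
```

View pics/side6.png

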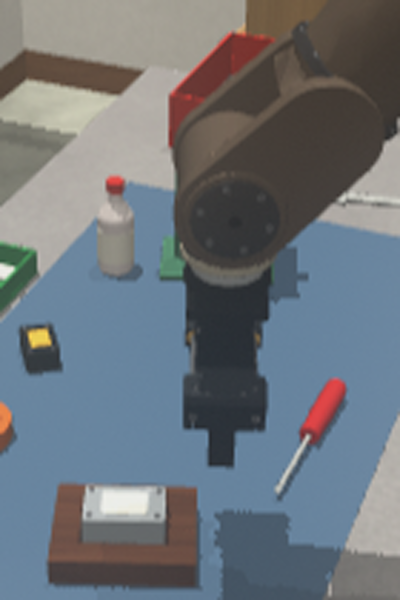

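The side view shows the housing flush in the nest at (123,515), with the arm clear of it. The depth fit puts its top at 56.0 mm, level, square, and about 0.9 mm off centre. The arm hides the stand here, so I'll check the cover from the scene camera and then hand in.

```bash
python3 - <<'E'
from h import *
c=env.read_camera('scene');W=world(c);H=cv2.cvtColor(c['image'],cv2.COLOR_BGR2HSV).astype(int)
x,y,z=np.moveaxis(W,-1,0);m=(abs(H[...,0]-25)<7)&(H[...,1]>150)&(abs(x-568)<110)&(abs(y+277)<110)
rect(W,m&(z>176),'bar');rect(W,m&(z>95)&(z<112),'plate')
s=env.state();print(s['t'],s['ft_force'],s['eef_pos'])
a=rect(W,m&(z>176))
import math
if math.hypot(a[0][0]-568,a[0][1]+277)<25: env.job_done();print('handed in')
E
```

```text
bar 199 c [ 568.9 -278.8] size [ 16.8 128.1] ang 17.1 z p5/50/95 [177.4 187.  194.3]
plate 452 c [ 567.  -277.8] size [ 94.2 127.1] ang 17.3 z p5/50/95 [106.  109.1 111.5]
20.9 [ 0.1780121  -1.13710731  0.29830185] [431.81088975 244.73058722 136.10500251]
 199 c [ 568.9 -278.8] size [ 16.8 128.1] ang 17.1 z p5/50/95 [177.4 187.  194.3]
the job is handed in; nothing more can be done
handed in
```

The yellow cover now hangs by its handle on the green stand's hook, the grey housing is seated in the nest's pocket, and the job was handed in at about 20.9 s. No verdict is reported, so what follows comes from my own last checks.

- **Cover:** the bar's middle measured about 2 mm from my estimate of the dip. The plate lies directly below the bar, so the cover is hanging upright. The force reading showed it touching down lightly before I released it.
- **Housing:** its centre is about 0.9 mm from the pocket centre. Its top is at 56.0 mm, which puts the underside about 14 mm below the nest's top, fully home. It is level to about 0.001 rad and square within the measurement.
- **Robot:** the gripper was open and clear of everything at hand-in.

**Disagreements:** none of the checks failed. The housing measured about 0.05 rad nose-down while held, and it levelled when seated. The scene camera read heights about 2 mm above the wrist camera's, as its calibration allows.

**Bystanders:** I did not measure them again at the end. The arm never went close to them, and those in the last picture looked undisturbed.

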